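# Balance a sealed tool head level on a domed stand

### The arm

A 7-joint arm with a two-finger parallel gripper is mounted at the origin on the work surface. World frame = base frame: x ahead of the robot, y to its left, z up, the work surface at z = 0. Lengths are in m, angles in rad, forces in N, time in s.
With the tool pointing down it reaches from about 0.425 to 0.875 m from the base axis. Payload 4.7 kg.
Tool frame: the origin (TCP) lies on the mounting face of the last link; the fingertips stand 182 mm ahead of it and the grasp point (between the pads) lies 164 mm ahead of it; z points along the fingers, y is the direction in which the jaws open and shut (so a half turn about z gives the same grasp; the last joint's range is limited). The gripper opens to 87 mm and grips with 3 to 60 N. Pads are 19 mm wide; open, the fingers measure 117 mm over their backs; the gripper's body (75 mm by 190 mm) begins 51 mm behind the grasp point.
Start: joints at [0.014, 0.321, -0.07, 1.45, 0.023, 1.371, -0.057], TCP at [0.65, -0, 0.405] pointing down, gripper open.
Joint ranges: [-2.86, 2.86], [-0.3, 2.09], [-1.38, 1.24], [0.06, 2.45], [-1.56, 4.7], [0.09, 2.05], [-2.69, 2.69]. Speed limits (rad/s): [2.57, 2.57, 3.14, 3.14, 3.14, 3.14, 3.14].

### API

Orientations are given as a rotation vector (axis times angle).
In Python, from bench import ctrl gives the robot as it stands. The module is installed in compiled form; this text tells all that it offers.
- The arm moves only by the tool play_rows, never from a script. Its argument "targets" is text: rows parted by semicolons, each of 7 numbers parted by spaces: the shift along the tool's x, y, z in cm, then the turn, a rotation vector about the tool's x, y, z in rad, then the opening, from -1 (shut) to 1 (fully open). In form: x y z ax ay az grip; .... A call has 1 to 20 rows; each row shifts and turns the pose as measured when the row begins, along the tool's axes as they then stand; what a row does not reach is not made up. A row lasts 1/8 s, in which the tool goes at most 62.5 mm and 10.7 degrees, less where a joint would pass 70% of its speed; a pose out of reach is approached as far as the arm can. A call is refused whole if a number of a shift passes 6.25 or a number of a turn 0.188, either way. A call with a gripper value outside its range is refused whole. The fingers move at their own pace and stop on an object; "newtons" is the grip in N (left out, the last holds). Time passes only in rows, so rows that do not move let the fingers close. It gives the time, the measured TCP pose, the force and the opening at its end, in the units of the state.
- ctrl.get_state(): the state, without advancing time (a new reading comes with each control period).
- ctrl.get_image(name): name is "scene" or "side" or "wrist"; returns a dict with "pixels" (480x640x3 uint8, blue, green, red), "depth" (480x640 float32, m along the optical axis (not along the pixel's ray), 0 where there is no reading), "intrinsics" (3x3 intrinsics, pixels), "R" (3x3) and "t" (3): a world point X has camera coordinates R X + t. Camera axes: x right, y down, z forward; pixel columns grow to the right and rows downward; lengths in m; the calibration is good to about 2 mm. A picture is of the moment at which its call begins.
- ctrl.close_job(): hands the job in, once; it reports no verdict.
The state is a dict: "time": time; "joint_positions": joint angles; "qd": joint speeds; "joint_torque": joint torques, N m; "position": TCP position; "tool_rot": TCP orientation; "ft_force": force on the tool from outside, world axes, zero at the start; "torque": the same for the moment, N m; "grip_width": opening from 0.0 (shut) to 1.0 (fully open).
Only numpy, scipy, OpenCV 4.12 (cv2) and the standard library are available. Lean on these libraries where they do the work, as an engineer would, in place of code of your own. Each camera call takes 0.05 s, during which the arm holds its last target.

### The job

Find the balance point of the sealed tool head: lift it off the fixture plate and set it gently, right way up, on top of the rubber balance dome so that it stays there by itself, at rest and level to within 3 degrees. Ballast hidden inside shifts that point away from the middle, so feel for where it balances. Leave the other things on the table where they are.

Things in the scene. Friction and masses are not known exactly. Their poses are not given: they have to be found in the camera images.
- head_center (a point): The loose, sealed tool head on the fixture plate: closed grey housing 180 (x) x 56 (y) x 22 high, flat underside; on top, in the middle, a dark steel grip rail 90 (x) x 14 (y) x 30 high, so 52 high in all. Two fittings stick 6 out of its +x end. This point is its middle half-way up: 26 above the underside, 26 below the rail's top. x along it, y across, z up.
- head: The same tool head, 0.54 to 0.68 kg; origin at the middle of its underside, axes as above. A heavy block is locked inside at a place that cannot be seen and differs each time: the centre of mass lies on the long centre line, anywhere up to 28 to either side (+x or -x) of the middle, about 13 above the underside.
- dome_top (a point): The highest point of the fixed balance dome, 80 above the table: a half-ball of 70 radius with a dark, grippy rubber skin. z up. A head let go with its centre of mass beside the point of contact rolls on the dome to a tilt of about 1 degree per mm, and comes to rest within a second or two; far off it slides away.
- dome: The same balance dome with its aluminium base disc, 150 in diameter and 10 thick. Origin at the centre of its underside, on the table.
- fixture: The fixture plate on which the head lies at the start: fixed aluminium plate 220 (x) x 120 (y) x 12 thick, with two low clamp bars along its long edges (their bolt heads reach 21 above the table). Origin at the centre of its underside, on the table; x along its length, z up.
- hexdriver_mid (a point): Bystander: a hex screwdriver lying flat, 140 long, black square handle 22 thick. This point is its middle, about half-way up.
- spanner_mid (a point): Bystander: a flat steel spanner, 160 long. This point is its middle, about half-way up.
- vial_mid (a point): Bystander: a small amber glass vial standing upright, 32 in diameter, 54 tall. This point is its middle, about half-way up.
- clampbar_mid (a point): Bystander: a loose aluminium clamp bar, 100 x 24 x 12. This point is its middle, about half-way up.
- puck_mid (a point): Bystander: a flat-topped steel disc, 50 in diameter, 22 tall. This point is its middle, about half-way up.
- tipbox_mid (a point): Bystander: a closed grey box, 70 x 50 x 28. This point is its middle, about half-way up.
- nut_mid (a point): Bystander: a black flanged nut, 36 in diameter, 18 tall. This point is its middle, about half-way up.
Things that resemble listed ones, but are neither listed nor needed, are in the scene too. Of the things that look like the head, the smallest one is meant.

How it is judged:
On the way:
1. the head is lifted clear of the fixture plate (z of head_center in the frame of fixture above 0.055 m and contact force between head and fixture below 0.01 N), for 0.2 s.
At the end, for the whole second after the job is handed in: The head rests on the dome alone, right way up, tilted less than 3.7 degrees (0.065 rad), its middle within 45 mm of the dome's top horizontally, at rest (under 20 mm/s and 0.1 rad/s) (contact force between head and dome above 3 N and angle between head_center's own z axis and vertical below 0.065 rad and horizontal distance between head_center and dome_top below 0.045 m and z of head_center in the frame of dome_top between 0.018 and 0.036 m and linear speed of head below 0.02 m/s and angular speed of head below 0.1 rad/s); the robot touches nothing.
It fails at once if the head is knocked or pressed against the dome with more than 60 N (contact force between head and dome above 60 N).
It fails at once if a bystander is moved by more than 30 mm (distance of any of hexdriver_mid, spanner_mid, vial_mid, clampbar_mid, puck_mid, tipbox_mid, nut_mid from where it was at the start of the episode above 0.03 m).
It also fails if it takes over 72 s, if anything falls off the work surface, if the arm or the gripper's body presses on something with over 40 N, if the wrist force passes 120 N, or if a joint passes its speed limit or range.

## Working session

There is one attempt and no reset: what is moved stays moved. The work goes in short steps, Python scripts to look and compute and a tool call to move; the robot and the scene stay as the last step left them, time stands still between calls to the robot, and variables do not carry over. Pictures are saved under pics/ and viewed, and the job is handed in when it is done.

Besides the shell and the picture viewer there is one more tool, called in YAML: its name, and indented under it one key for each argument. play_rows: Moves the arm, as the interface text tells. Its arguments: {"type":"object","properties":{"targets":{"type":"string"},"newtons":{"type":"number"}},"required":["targets"]}

```bash
mkdir -p pics; cat > h.py <<'E'
import numpy as np,cv2
from bench import ctrl
def grab(n,tag):
    im=ctrl.get_image(n); cv2.imwrite(f'pics/{tag}.png',im['pixels']); np.savez(f'pics/{tag}.npz',**im); return im
def pt(im,u,v,z=None):
    K=im['intrinsics'];d=np.linalg.inv(K)@np.array([u,v,1.]);R=im['R'];t=im['t']
    c=-R.T@t;w=R.T@d
    s=(z-c[2])/w[2] if z is not None else im['depth'][int(v),int(u)]
    return c+s*w
def cloud(im):
    K=im['intrinsics'];v,u=np.mgrid[0:480,0:640];d=im['depth']
    p=np.stack([(u-K[0,2])/K[0,0]*d,(v-K[1,2])/K[1,1]*d,d],-1)
    return (p-im['t'])@im['R']
E
python3 - <<'E'
from h import *
for n in ['scene','side','wrist']:
    im=grab(n,n+'0'); print(n,im['R'].round(3).tolist(),(-im['R'].T@im['t']).round(3))
print(ctrl.get_state())
E
```

```text
scene [[0.113, 0.993, 0.018], [0.753, -0.074, -0.654], [-0.649, 0.087, -0.756]] [ 1.107 -0.101  0.831]
side [[-0.991, -0.131, -0.021], [-0.077, 0.696, -0.713], [0.108, -0.705, -0.7]] [0.317 0.913 0.959]
wrist [[1.0, 0.001, -0.0], [0.001, -0.961, 0.278], [0.0, -0.278, -0.961]] [0.649 0.075 0.384]
{'time': 0.15, 'joint_positions': array([ 0.0141295 ,  0.32164742, -0.07008092,  1.45140137,  0.02258367,
        1.37078902, -0.05689725]), 'qd': array([ 2.54068632e-05, -2.87886890e-03, -1.05382211e-03, -3.15415776e-03,
       -6.84044539e-04, -3.65498237e-04, -9.54803625e-05]), 'joint_torque': array([ 2.16972071e-04, -4.91794288e+01, -4.04079035e-01, -3.12878716e+01,
       -6.39387709e-02,  4.04033612e-02,  9.90178205e-05]), 'position': array([ 6.49847125e-01, -4.89792395e-05,  4.03912659e-01]), 'tool_rot': array([-2.22075849e+00, -2.22073822e+00,  1.69715922e-03]), 'ft_force': array([-0.469777  ,  0.3063187 ,  0.52292388]), 'torque': array([0.04011633, 0.0215136 , 0.04282115]), 'grip_width': 0.9972169164091321}
```

View pics/scene0.png

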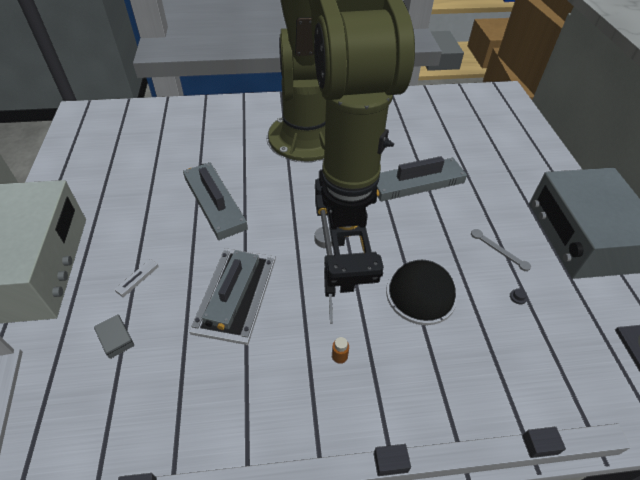

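View pics/side0.png

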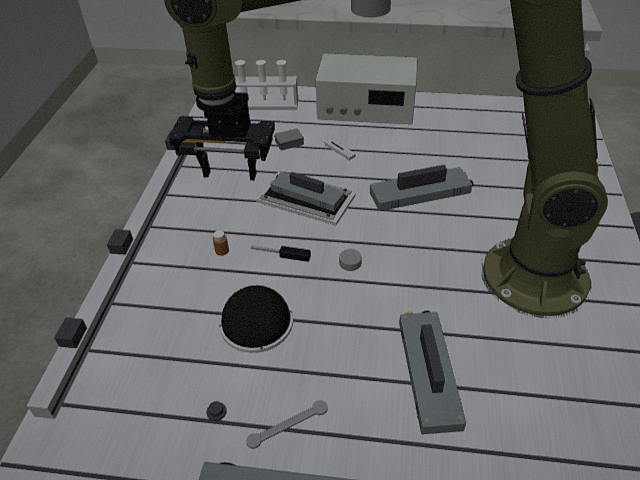

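View pics/wrist0.png

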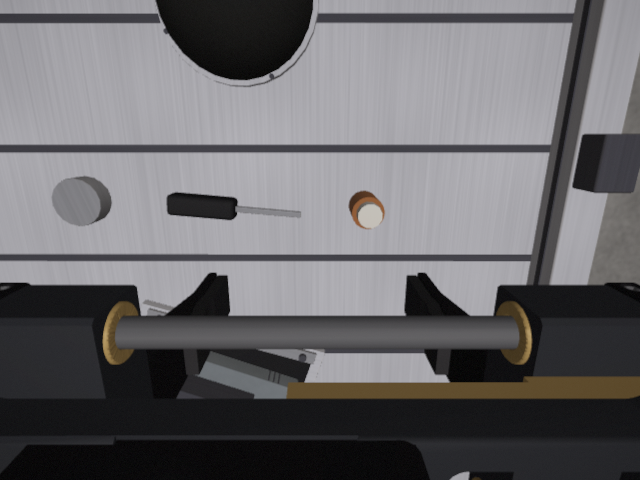

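The scene view shows three head-like items: A at (232,290), lying on the bolted plate; B at (215,200), loose on the table; and C at (430,178), behind the arm. A is on the fixture and looks smallest. I'll measure all three and check in a crop. The dome is at (422,290).

```bash
python3 - <<'E'
from h import *
L=lambda n:dict(np.load(f'pics/{n}.npz'))
def box(m,P,zlo,zhi,cx,cy,r,name):
    s=m&(P[...,2]>zlo)&(P[...,2]<zhi)&(np.hypot(P[...,0]-cx,P[...,1]-cy)<r)
    q=P[s]
    if len(q)<20: print(name,'few',len(q));return
    (c,wh,a)=cv2.minAreaRect((q[:,:2]*1000).astype(np.float32)); print(name,len(q),np.round(c,1),np.round(wh,1),round(a,1),'zmed',np.median(q[:,2]).round(4), 'mean',q[:,:2].mean(0).round(4))
for n in ['scene0','side0']:
    im=L(n);P=cloud(im);ok=im['depth']>0
    if n=='scene0': seeds=dict(A=(232,290),B=(215,200),C=(430,178),dome=(422,290))
    else: seeds=dict(A=(303,185),B=(420,190),C=(435,370),dome=(256,315))
    for k,(u,v) in seeds.items():
        p=np.median(P[v-3:v+4,u-3:u+4].reshape(-1,3),0); print(n,k,p.round(4))
        if k=='dome': 
            s=ok&(np.hypot(P[...,0]-p[0],P[...,1]-p[1])<.1)&(P[...,2]>.025)&(P[...,2]<.09)
            q=P[s];A=np.c_[2*q,np.ones(len(q))];x=np.linalg.lstsq(A,(q**2).sum(1),rcond=None)[0]
            print('sphere',x[:3].round(4),np.sqrt(x[3]+x[:3]@x[:3]).round(4),'top',q[:,2].max())
        else:
            off=.012 if k=='A' else 0
            for lo,hi in ((.017,.026),(.027,.1),(.044,.07),(.07,.12)): box(ok,P,lo+off,hi+off,p[0],p[1],.16,f'{k} {lo+off:.3f}-{hi+off:.3f}')
c=L('scene0')['pixels'][230:350,180:290];cv2.imwrite('pics/cropA.png',cv2.resize(c,None,fx=5,fy=5,interpolation=2))
E
```

```text
scene0 A [ 0.5532 -0.2049  0.0363]
A 0.029-0.038 1540 [ 536.4 -208. ] [ 57.7 187.7] 68.9 zmed 0.0344 mean [ 0.5468 -0.2083]
A 0.039-0.112 447 [ 534.4 -206.9] [16.1 91.8] 69.0 zmed 0.063 mean [ 0.5398 -0.2065]
A 0.056-0.082 310 [ 534.5 -206.4] [15.9 91.8] 69.8 zmed 0.0641 mean [ 0.5374 -0.2069]
A 0.082-0.132 few 0
scene0 B [ 0.3069 -0.2437  0.058 ]
B 0.017-0.026 195 [ 307.2 -238.8] [309.6  94.5] 17.6 zmed 0.0205 mean [ 0.3693 -0.2346]
B 0.027-0.100 2083 [ 303.5 -235. ] [319.3  77.4] 22.9 zmed 0.0309 mean [ 0.283  -0.2473]
B 0.044-0.070 206 [ 256.  -255.9] [124.8  20. ] 23.2 zmed 0.0622 mean [ 0.2742 -0.2515]
B 0.070-0.120 210 [ 255.2 -255.7] [121.5  18.9] 22.4 zmed 0.0713 mean [ 0.2573 -0.2548]
scene0 C [0.2439 0.2998 0.0295]
C 0.017-0.026 232 [231.3 271.3] [ 76.6 249.6] 11.1 zmed 0.0216 mean [0.2643 0.2694]
C 0.027-0.100 1871 [229.3 273.1] [ 80.1 244.9] 11.2 zmed 0.031 mean [0.2379 0.2708]
C 0.044-0.070 422 [227.2 273.3] [ 26.4 126.1] 11.9 zmed 0.0598 mean [0.2346 0.2705]
C 0.070-0.120 145 [230.8 271.9] [ 21.6 120.2] 12.1 zmed 0.0712 mean [0.2309 0.2699]
scene0 dome [0.6103 0.1749 0.
[... 530 characters left out ...]
6 -251.5] [246.1  83. ] 22.6 zmed 0.032 mean [ 0.2556 -0.2436]
B 0.044-0.070 460 [ 253.5 -251.5] [124.8  26.4] 23.6 zmed 0.0596 mean [ 0.2545 -0.2462]
B 0.070-0.120 178 [ 256.2 -251.5] [122.4  23.6] 24.2 zmed 0.0717 mean [ 0.255  -0.2514]
side0 C [0.2224 0.3161 0.0711]
C 0.017-0.026 250 [226.2 280. ] [ 78.3 239.2] 11.5 zmed 0.0222 mean [0.2318 0.3398]
C 0.027-0.100 4515 [226.4 277.9] [ 77.4 242.8] 11.8 zmed 0.0308 mean [0.2256 0.2927]
C 0.044-0.070 453 [227.2 275.3] [ 20.3 126.2] 11.3 zmed 0.0663 mean [0.2279 0.2889]
C 0.070-0.120 396 [227.1 276.4] [ 18.6 122.5] 11.6 zmed 0.0715 mean [0.2267 0.2784]
side0 dome [0.5622 0.2295 0.0689]
sphere [0.5764 0.1955 0.0121] 0.0684 top 0.0846049482891013
```

View pics/cropA.png

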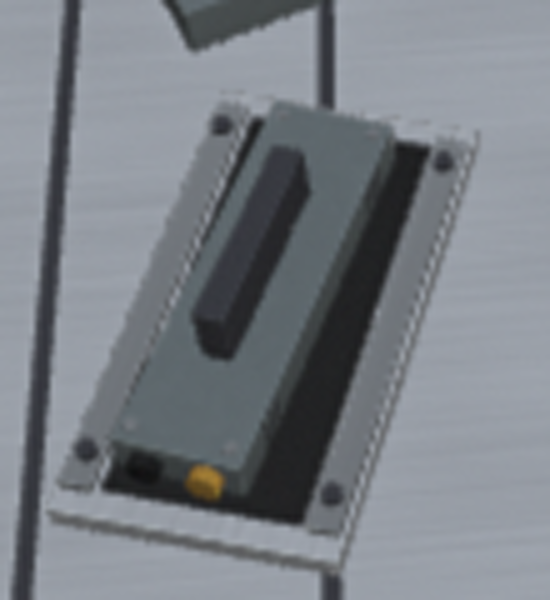

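A is the one meant: it measures 186 x 57 mm including the fittings, with a 92 x 16 rail at z = 0.064, and lies on the plate. B and C measure about 245 x 80, so they are too big. The crop shows the fittings at the lower left, which puts head +x at about -20 deg in the world. The head's middle is near (0.534, -0.205) and the dome axis near (0.577, 0.194).

play_rows:
  targets: "-4.1 -2.3 1.5 0 0 0 1;-4.1 -2.3 1.5 0 0 0 1;-4.1 -2.3 1.5 0 0 0 1;-4.1 -2.3 1.5 0 0 0 1;-4.1 -2.3 1.5 0 0 0 1;0 0 0 0 0 -0.174 1;0 0 0 0 0 -0.174 1;0 0 0 0 0 -0.174 1;0 0 0 0 0 -0.174 1;0 0 0 0 0 -0.174 1;0 0 0 0 0 -0.174 1;0 0 0 0 0 -0.174 1;0 0 0 0 0 0 1"
  newtons: 50

```text
time: 1.78
position: [0.5289, -0.2113, 0.3213]
tool_rot: [-0.492, -3.093, -0.003]
ft_force: [0.8, 0.2, 0.4]
grip_width: 1.001
```

```bash
cat >> h.py <<'E'
from scipy.spatial.transform import Rotation as Ro
def tool():
    s=ctrl.get_state(); return s,Ro.from_rotvec(s['tool_rot']).as_matrix()
def go(p,yaw_y=None):
    """print shift cm in tool axes & turn to put tool down at p with tool y at world angle yaw_y deg"""
    s,R=tool(); a=np.radians(yaw_y); y=np.array([np.cos(a),np.sin(a),0]);z=np.array([0,0,-1.]);x=np.cross(y,z)
    T=np.c_[x,y,z]
    print('t',round(s['time'],2),'pos',s['position'].round(4),'shift cm',(R.T@(np.array(p)-s['position'])*100).round(2),'turn',Ro.from_matrix(R.T@T).as_rotvec().round(4),'F',s['ft_force'].round(2),'T',s['torque'].round(3),'g',round(s['grip_width'],3))
E
python3 - <<'E'
from h import *
go([.534,-.2045,.220],69.8)
print(ctrl.get_state()['joint_positions'].round(2))
im=grab('wrist','w1');P=cloud(im)
s=(P[...,2]>.055)&(P[...,2]<.072)&(np.hypot(P[...,0]-.534,P[...,1]+.2045)<.06)&(im['depth']>0)
q=P[s];print(len(q),cv2.minAreaRect((q[:,:2]*1000).astype(np.float32)),np.median(q[:,2]))
E
```

```text
t 1.77 pos [ 0.5289 -0.2113  0.3213] shift cm [-0.38  0.8  10.12] turn [ 0.0001 -0.0097  0.0373] F [0.78 0.22 0.36] T [ 0.138 -0.146  0.007] g 1.001
[ 0.4   0.21 -0.07  1.76  0.02  1.18  1.58]
2484 ((531.581298828125, -206.912841796875), (14.017587661743164, 89.817626953125), 69.13526153564453) 0.0638955849576614
```

View pics/w1.png

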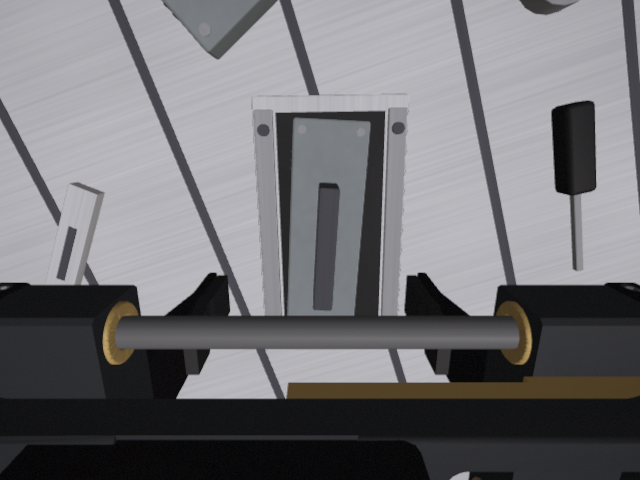

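The wrist view shows the whole rail, (315–340, 183–310), measured 89.8 x 14.0 at z = 0.064. That matches, so I'll use its centre (0.532, -0.2067) and 69.1 deg.

```bash
python3 - <<'E'
from h import *
go([.532,-.2067,.220],69.1)
E
```

```text
t 1.82 pos [ 0.5289 -0.2112  0.3212] shift cm [-0.26  0.53 10.12] turn [-0.     -0.0097  0.0483] F [-0.07  0.4  -0.15] T [ 0.102 -0.026 -0.022] g 0.998
```

play_rows:
  targets: "-0.3 0.2 0 0 -0.01 0.05 1;0 0 0 0 0 0 1;0 0 0 0 0 0 1;0 0 0 0 0 0 1"

```text
time: 2.33
position: [0.532, -0.2103, 0.3209]
tool_rot: [-0.584, -3.086, 0.0]
ft_force: [0.4, -0.4, -0.4]
grip_width: 1.004
```

```bash
python3 - <<'E'
from h import *
go([.532,-.2067,.220],69.1)
E
```

```text
t 2.33 pos [ 0.532  -0.2103  0.3209] shift cm [ 0.13  0.34 10.09] turn [-0.0002 -0.0007 -0.0094] F [ 0.43 -0.39 -0.38] T [ 0.1   -0.035 -0.075] g 1.004
```

play_rows:
  targets: "0.13 0.34 2.5 0 0 -0.01 1;0 0 2.5 0 0 0 1;0 0 2.5 0 0 0 1;0 0 1.5 0 0 0 1;0 0 0.5 0 0 0 1;0 0 0 0 0 0 1"

```text
time: 3.08
position: [0.5328, -0.2072, 0.2249]
tool_rot: [0.57, 3.087, -0.001]
ft_force: [-0.4, -0.8, 0.0]
grip_width: 1.001
```

```bash
cat >> h.py <<'E'
def sample(n=16,label=''):
    T=[];F=[];J=[]
    for i in range(n):
        ctrl.get_image('wrist'); s=ctrl.get_state(); T.append(s['torque']);F.append(s['ft_force']);J.append(s['joint_torque'])
    for k,a in (('T',T),('F',F),('J',J)):
        a=np.array(a); print(label,k,a.mean(0).round(4),'sd',a.std(0).round(4))
    return np.mean(T,0),np.mean(F,0),np.mean(J,0)
E
python3 - <<'E'
from h import *
go([.532,-.2067,.220],69.1)
sample(24)
E
```

```text
t 3.08 pos [ 0.5328 -0.2072  0.2249] shift cm [0.09 0.02 0.49] turn [-0.0003  0.0027 -0.0002] F [-0.36 -0.8   0.04] T [ 0.09  -0.042  0.   ] g 1.001
 T [ 0.0831 -0.0398 -0.0055] sd [0.0264 0.0288 0.0214]
 F [ 0.0078 -0.0619 -0.0314] sd [0.5003 0.405  0.507 ]
 J [ 0.00000e+00 -4.38921e+01 -3.07900e-01 -2.65567e+01  3.98000e-02
  6.62000e-02  0.00000e+00] sd [0.0036 0.1314 0.0035 0.0742 0.0006 0.0035 0.0002]
```

play_rows:
  targets: "0.09 0 0.5 0 0 0 1;0 0 0 0 0 0 0;0 0 0 0 0 0 -0.5;0 0 0 0 0 0 -1;0 0 0 0 0 0 -1;0 0 0 0 0 0 -1;0 0 0 0 0 0 -1"
  newtons: 50

```text
time: 5.15
position: [0.5318, -0.2068, 0.2194]
tool_rot: [0.569, 3.087, -0.001]
ft_force: [-0.5, -0.5, 0.7]
grip_width: 0.405
```

```bash
python3 - <<'E'
from h import *
go([.532,-.2067,.220],69.1)
E
```

```text
t 5.15 pos [ 0.5318 -0.2068  0.2194] shift cm [-0.02  0.02 -0.06] turn [-0.0003  0.0025 -0.0001] F [-0.45 -0.49  0.67] T [ 0.097 -0.024 -0.022] g 0.405
```

Still closing; the rail should stop the fingers at about 0.16.

play_rows:
  targets: "0 0 0 0 0 0 -1;0 0 0 0 0 0 -1;0 0 0 0 0 0 -1;0 0 0 0 0 0 -1;0 0 0 0 0 0 -1;0 0 0 0 0 0 -1"

```text
time: 5.9
position: [0.5319, -0.2065, 0.2194]
tool_rot: [0.569, 3.087, -0.001]
ft_force: [-0.4, 1.0, 0.1]
grip_width: 0.156
```

play_rows:
  targets: "0 0 -1 0 0 0 -1;0 0 -1.5 0 0 0 -1;0 0 -2 0 0 0 -1;0 0 -2 0 0 0 -1;0 0 0 0 0 0 -1;0 0 0 0 0 0 -1;0 0 0 0 0 0 -1"

```text
time: 6.78
position: [0.5288, -0.206, 0.2838]
tool_rot: [-0.569, -3.082, -0.001]
ft_force: [0.2, 0.8, -5.7]
grip_width: 0.159
```

```bash
python3 - <<'E'
from h import *
T,F,J=sample(24)
go([.532,-.2067,.285],69.1)
s,R=tool()
dT=T-[.0831,-.0398,-.0055]; 
# r x F
W=-F[2]; print('W',W)
# T = r x (0,0,-W): Tx=-ry W, Ty= rx W
r=np.array([dT[1]/W,-dT[0]/W,0]); print('com rel tcp world',r,'tool',R.T@r)
im=grab('wrist','w2');im=grab('side','s2')
E
```

```text
T [0.1069 0.0177 0.0066] sd [0.028  0.0341 0.0333]
 F [ 0.0735 -0.0437 -6.0952] sd [0.5511 0.5452 0.4942]
 J [ 3.00000e-04 -4.54908e+01 -2.85700e-01 -3.12423e+01  4.96000e-02
  3.94000e-02 -2.00000e-04] sd [4.900e-03 1.287e-01 4.800e-03 1.154e-01 3.000e-04 1.830e-02 1.000e-04]
t 7.97 pos [ 0.5291 -0.2061  0.2846] shift cm [-0.29  0.05 -0.04] turn [-0.0007 -0.0064 -0.0004] F [-0.06 -1.51 -5.78] T [ 0.088 -0.031  0.025] g 0.159
W 6.095163132252556
com rel tcp world [ 0.00943803 -0.00390009  0.        ] tool [-1.02082567e-02 -2.72502498e-04 -6.53130074e-05]
```

View pics/w2.png

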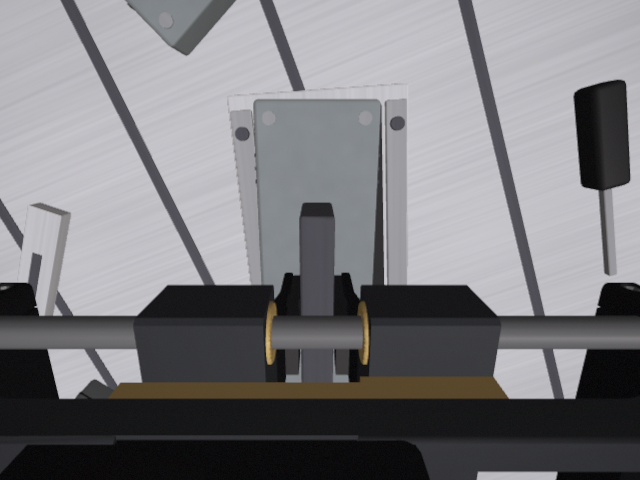

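View pics/s2.png

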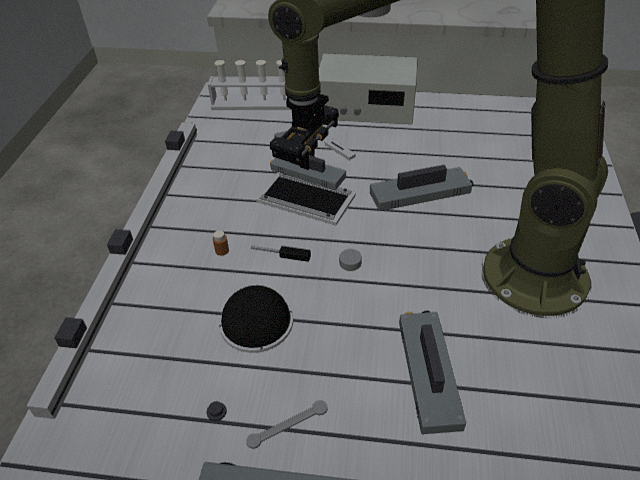

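Lifted: weight 6.1 N, with the balance point about 10 mm to head +x of the tool. The wrist view shows the rail (302–333) between the pads. I'll check whether the head pivoted in the grip.

```bash
cat >> h.py <<'E'
def tilt(im,u0=265,u1=372,v0=110,v1=265):
    P=cloud(im);s,R=tool();q=P[v0:v1,u0:u1][im['depth'][v0:v1,u0:u1]>0]
    q=q[abs(q[:,2]-np.median(q[:,2]))<.012]
    c=q.mean(0);n=np.linalg.svd(q-c,full_matrices=False)[2][2];n*=np.sign(n[2]); print('plane c',c.round(4),'normal in tool deg',np.degrees(R.T@n).round(2),'world',np.degrees(n).round(2))
    return c,n
E
python3 - <<'E'
from h import *
im=dict(np.load('pics/w2.npz'));
v,u=np.mgrid[0:480,0:640];tilt(im)
im=dict(np.load('pics/w1.npz')); tilt(im,345,360,140,300); tilt(im,296,312,140,300)
go([.577-.0102*.94,.194+.0102*.34,.36],69.1)
E
```

```text
plane c [ 0.477  -0.1868  0.0997] normal in tool deg [-1.40e-01 -3.00e-02 -5.73e+01] world [ 0.48 -0.18 57.29]
plane c [ 0.5216 -0.1818  0.0339] normal in tool deg [  0.48   1.15 -57.28] world [ 0.32  1.15 57.28]
plane c [ 0.5128 -0.2177  0.0339] normal in tool deg [  0.4   -0.52 -57.29] world [-0.2  -0.44 57.29]
t 8.07 pos [ 0.5291 -0.2061  0.2846] shift cm [10.88 39.06 -7.5 ] turn [-0.0007 -0.0065 -0.0004] F [-0.18  0.28 -7.3 ] T [0.102 0.019 0.015] g 0.153
```

play_rows:
  targets: "0 0 -3 0 0 0 -1;0 0 -4 0 0 0 -1;0.6 2 -0.5 0 0 0 -1;1.2 4.3 0 0 0 0 -1;1.2 4.3 0 0 0 0 -1;1.2 4.3 0 0 0 0 -1;1.2 4.3 0 0 0 0 -1;1.2 4.3 0 0 0 0 -1;1.2 4.3 0 0 0 0 -1;1.2 4.3 0 0 0 0 -1;1 3.5 0 0 0 0 -1;0.6 2 0 0 0 0 -1;0 0 0 0 0 0 -1;0 0 0 0 0 0 -1;0 0 0 0 0 0 -1"

```text
time: 9.95
position: [0.5561, 0.2073, 0.3476]
tool_rot: [-0.552, -3.064, -0.003]
ft_force: [-0.0, -0.1, -5.4]
grip_width: 0.159
```

```bash
python3 - <<'E'
from h import *
T,F,J=sample(30)
s,R=tool();dT=T-[.0831,-.0398,-.0055]; W=-F[2]
r=np.array([dT[1]/W,-dT[0]/W,0]); print(W,'com tool',R.T@r)
go([.577-.0102*.94,.194+.0102*.34,.36],69.1)
print(s['joint_positions'].round(2))
im=grab('wrist','w3');tilt(im);grab('scene','c3');grab('side','s3')
E
```

```text
T [ 0.0976 -0.0259  0.0041] sd [0.0381 0.0318 0.0221]
 F [-0.0774  0.0428 -6.0299] sd [0.4518 0.5019 0.5933]
 J [-2.42000e-02 -4.66398e+01 -2.99060e+00 -3.28792e+01 -8.60000e-02
  1.69400e-01 -1.00000e-03] sd [1.225e-01 6.280e-02 9.430e-02 8.040e-02 1.970e-02 1.440e-02 1.000e-04]
6.029946299068188 com tool [-3.00101794e-03 -1.45820490e-03 -7.85497323e-05]
t 11.45 pos [0.5563 0.2081 0.3481] shift cm [-1.38 -0.61 -1.23] turn [-0.0024 -0.0273  0.0094] F [-0.83 -0.17 -5.74] T [ 0.06  -0.07   0.029] g 0.155
[-0.09  0.27 -0.36  1.65  0.08  1.26  0.75]
plane c [0.5003 0.2279 0.1643] normal in tool deg [-1.60e-01 -4.00e-02 -5.73e+01] world [ 1.65 -0.51 57.27]
```

View pics/c3.png

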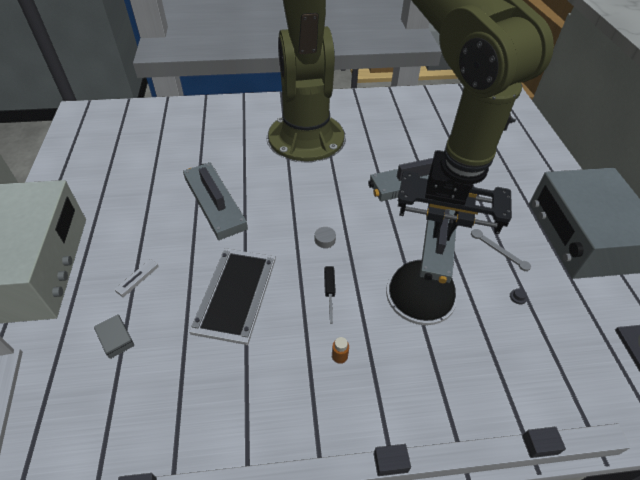

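View pics/s3.png

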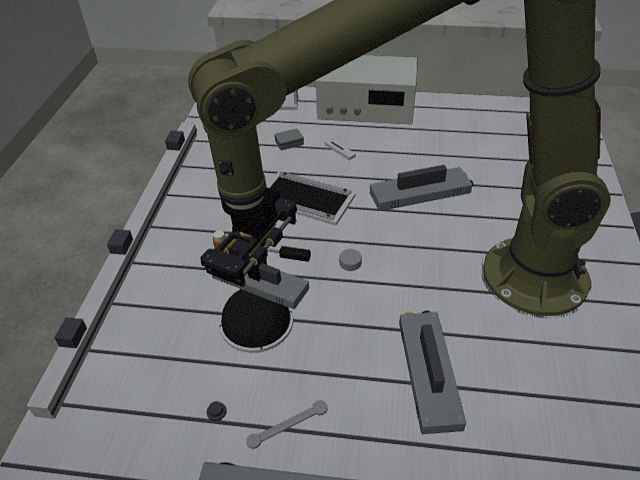

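The tool is 1.6 deg off level after the travel, which biases the torque reading. I'll level it, recentre and measure again.

play_rows:
  targets: "-1.4 -0.6 0 0 -0.027 0.01 -1;0 0 0 0 0 0 -1;0 0 0 0 0 0 -1;0 0 0 0 0 0 -1;0 0 0 0 0 0 -1"

```text
time: 12.22
position: [0.5682, 0.1965, 0.3475]
tool_rot: [0.573, 3.088, -0.005]
ft_force: [0.2, 0.0, -5.8]
grip_width: 0.155
```

```bash
python3 - <<'E'
from h import *
go([.577-.0102*.94,.194+.0102*.34,.30],69.1)
T,F,J=sample(60)
s,R=tool();dT=T-[.0831,-.0398,-.0055]; W=-F[2]
r=np.array([dT[1]/W,-dT[0]/W,0]); print(W,'com tool',R.T@r)
go([.577-.0102*.94,.194+.0102*.34,.30],69.1)
E
```

```text
t 12.22 pos [0.5682 0.1965 0.3475] shift cm [0.11 0.07 4.75] turn [-0.0027  0.0013 -0.0019] F [ 0.16  0.01 -5.79] T [ 0.15   0.041 -0.011] g 0.155
 T [ 0.1197  0.0384 -0.0103] sd [0.0311 0.0319 0.0328]
 F [ 0.0669  0.0645 -5.9625] sd [0.5702 0.4553 0.509 ]
 J [-3.00000e-04 -4.73312e+01 -2.90500e+00 -3.30414e+01  6.79000e-02
  2.78000e-02  1.00000e-04] sd [0.0054 0.004  0.0032 0.0032 0.0009 0.0006 0.    ]
5.962526981746075 com tool [-1.44506436e-02 -1.01962178e-03  2.62126557e-05]
t 15.22 pos [0.5683 0.1963 0.3476] shift cm [0.14 0.09 4.76] turn [-0.0027  0.0016 -0.0022] F [ 0.39  0.38 -5.98] T [ 0.153  0.044 -0.017] g 0.156
```

Level reading: the balance point is about 14.5 mm to head +x of the tool, so the TCP target is (0.5635, 0.199). Contact is expected at TCP z ≈ 0.2875.

```bash
python3 - <<'E'
from h import *
go([.5635,.1992,.2885],69.1)
E
```

```text
t 15.22 pos [0.5683 0.1963 0.3476] shift cm [0.57 0.11 5.9 ] turn [-0.0027  0.0016 -0.0022] F [ 0.39  0.38 -5.98] T [ 0.153  0.044 -0.017] g 0.156
```

play_rows:
  targets: "0.6 0.1 1.5 -0.002 0 -0.002 -1;0 0 1.5 0 0 0 -1;0 0 1.2 0 0 0 -1;0 0 0.8 0 0 0 -1;0 0 0 0 0 0 -1;0 0 0 0 0 0 -1"

```text
time: 15.98
position: [0.5623, 0.1993, 0.2926]
tool_rot: [-0.57, -3.089, 0.003]
ft_force: [0.7, 0.3, -6.2]
grip_width: 0.158
```

```bash
python3 - <<'E'
from h import *
go([.5635,.1992,.2885],69.1)
sample(8)
E
```

```text
t 15.97 pos [0.5623 0.1993 0.2926] shift cm [-0.11  0.03  0.41] turn [-0.0021 -0.0003 -0.    ] F [ 0.72  0.29 -6.21] T [ 0.089  0.025 -0.016] g 0.158
 T [0.141  0.029  0.0176] sd [0.0326 0.022  0.03  ]
 F [ 0.032   0.188  -6.0138] sd [0.5407 0.3165 0.3048]
 J [-6.70000e-03 -4.79165e+01 -3.25730e+00 -3.16012e+01  5.17000e-02
  3.17000e-02 -0.00000e+00] sd [0.0254 0.1155 0.0292 0.0902 0.0036 0.0132 0.0002]
```

play_rows:
  targets: "-0.1 0.03 0.3 -0.002 0 0 -1;0 0 0.1 0 0 0 -1;0 0 0 0 0 0 -1"

```text
time: 16.75
position: [0.5633, 0.1992, 0.2884]
tool_rot: [-0.57, -3.089, -0.0]
ft_force: [-0.8, -0.2, -5.6]
grip_width: 0.16
```

play_rows:
  targets: "0 0 0.1 0 0 0 -1;0 0 0 0 0 0 -1"

```text
time: 17.0
position: [0.5634, 0.1992, 0.2875]
tool_rot: [-0.57, -3.089, -0.0]
ft_force: [0.1, -0.0, -5.2]
grip_width: 0.154
```

```bash
python3 - <<'E'
from h import *
go([.5635,.1992,.2875],69.1)
sample(8)
E
```

```text
t 17.0 pos [0.5634 0.1992 0.2875] shift cm [-0.01  0.01 -0.  ] turn [ 0.0001 -0.0001  0.    ] F [ 0.11 -0.02 -5.18] T [ 0.117  0.143 -0.055] g 0.154
 T [0.0599 0.0661 0.0074] sd [0.0333 0.0202 0.0297]
 F [-5.6890e-01 -3.1000e-03 -5.1414e+00] sd [0.4339 0.4286 0.4761]
 J [-2.37000e-02 -4.77082e+01 -3.29740e+00 -3.11830e+01  3.29000e-02
 -4.85000e-02  2.10000e-03] sd [0.0009 0.0636 0.0055 0.0451 0.0008 0.0058 0.0003]
```

Contact has begun (Fz from -6.0 to -5.1). One more small step.

play_rows:
  targets: "0 0 0.06 0 0 0 -1;0 0 0 0 0 0 -1;0 0 0 0 0 0 -1"

```text
time: 17.77
position: [0.5633, 0.1992, 0.2874]
tool_rot: [0.57, 3.089, 0.0]
ft_force: [-1.1, -0.0, -4.7]
grip_width: 0.156
```

```bash
python3 - <<'E'
from h import *
sample(8)
go([.5635,.1992,.2875],69.1)
im=grab('wrist','w4');tilt(im)
E
```

```text
T [ 0.0329  0.1534 -0.0145] sd [0.0348 0.0386 0.0377]
 F [-0.7108 -0.0842 -3.9961] sd [0.2669 0.2822 0.2743]
 J [-2.79000e-02 -4.70973e+01 -3.24320e+00 -3.09400e+01  4.78000e-02
 -2.40600e-01  6.90000e-03] sd [0.0008 0.016  0.0019 0.0107 0.0004 0.0042 0.0001]
t 18.18 pos [0.5633 0.1992 0.2875] shift cm [-0.02  0.   -0.  ] turn [0.0001 0.0001 0.    ] F [-0.8  -0.2  -3.69] T [ 0.01   0.174 -0.017] g 0.156
plane c [0.5124 0.2182 0.1022] normal in tool deg [-1.50e-01 -2.00e-02 -5.73e+01] world [ 0.13 -0.07 57.3 ]
```

play_rows:
  targets: "0 0 0.03 0 0 0 -1;0 0 0 0 0 0 -0.5;0 0 0 0 0 0 -0.5;0 0 0 0 0 0 -0.5;0 0 0 0 0 0 -0.5;0 0 0 0 0 0 -0.5;0 0 0 0 0 0 -0.5;0 0 0 0 0 0 -0.5;0 0 0 0 0 0 -0.5"

```text
time: 19.35
position: [0.565, 0.2001, 0.2904]
tool_rot: [0.568, 3.083, 0.006]
ft_force: [-0.2, 0.7, -0.6]
grip_width: 0.25
```

```bash
python3 - <<'E'
from h import *
go([.5635,.1992,.2875],69.1)
for i in range(3):
    im=grab('wrist',f'w5{i}');tilt(im)
sample(6)
grab('side','s5');
E
```

```text
t 19.35 pos [0.565  0.2001 0.2904] shift cm [ 0.11 -0.14  0.29] turn [0.0051 0.0061 0.0001] F [-0.24  0.74 -0.61] T [ 0.054 -0.065  0.031] g 0.25
plane c [0.5154 0.2196 0.1026] normal in tool deg [ -0.96   0.5  -57.29] world [ 6.500e-01 -2.000e-02  5.729e+01]
plane c [0.5154 0.2196 0.1026] normal in tool deg [ -0.98   0.47 -57.29] world [ 0.65 -0.06 57.29]
plane c [0.5154 0.2196 0.1026] normal in tool deg [ -0.96   0.47 -57.29] world [ 6.400e-01 -5.000e-02  5.729e+01]
 T [ 0.0775 -0.0325  0.0072] sd [0.0249 0.0299 0.0287]
 F [-0.1299  0.1108 -0.1414] sd [0.4417 0.4303 0.184 ]
 J [ 7.00000e-04 -4.46069e+01 -3.01050e+00 -2.87313e+01 -1.17000e-02
  4.05000e-02 -1.00000e-04] sd [0.0007 0.0008 0.0004 0.0007 0.0001 0.0003 0.    ]
```

View pics/w52.png

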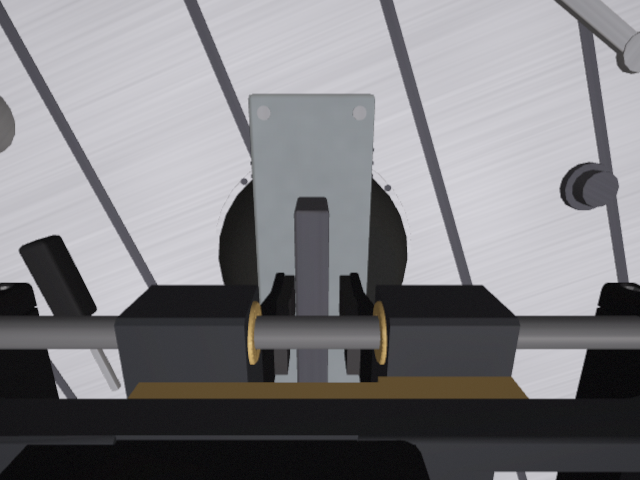

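View pics/s5.png

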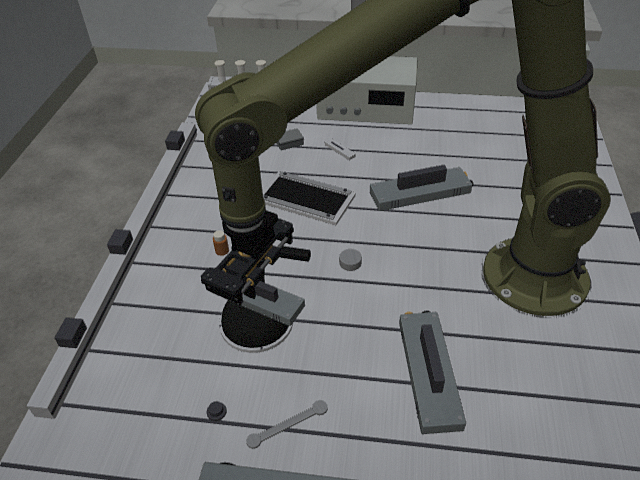

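The wrist view shows the rail (297–328) free between the pads, the forces are about zero, and the head sits on the dome at 0.65 deg. I'll open further and retreat upward.

play_rows:
  targets: "0 -0.1 0 0 0 0 0;0 0 0 0 0 0 0;0 0 0 0 0 0 0;0 0 0 0 0 0 0;0 0 0 0 0 0 0;0 0 -0.5 0 0 0 0"

```text
time: 20.6
position: [0.5645, 0.1989, 0.2952]
tool_rot: [0.569, 3.083, 0.005]
ft_force: [-0.9, 0.0, 0.5]
grip_width: 0.503
```

```bash
python3 - <<'E'
from h import *
go([.5635,.1992,.2875],69.1)
for i in range(2):
    im=grab('wrist',f'w6{i}');tilt(im)
E
```

```text
t 20.6 pos [0.5645 0.1989 0.2952] shift cm [ 0.1  -0.01  0.77] turn [0.0045 0.0054 0.0001] F [-0.88  0.03  0.5 ] T [ 0.065 -0.078 -0.034] g 0.503
plane c [0.5155 0.2181 0.1026] normal in tool deg [ -1.02   0.47 -57.28] world [ 0.65 -0.09 57.29]
plane c [0.5161 0.2183 0.1026] normal in tool deg [ -1.08   0.51 -57.28] world [ 0.68 -0.07 57.29]
```

View pics/w61.png

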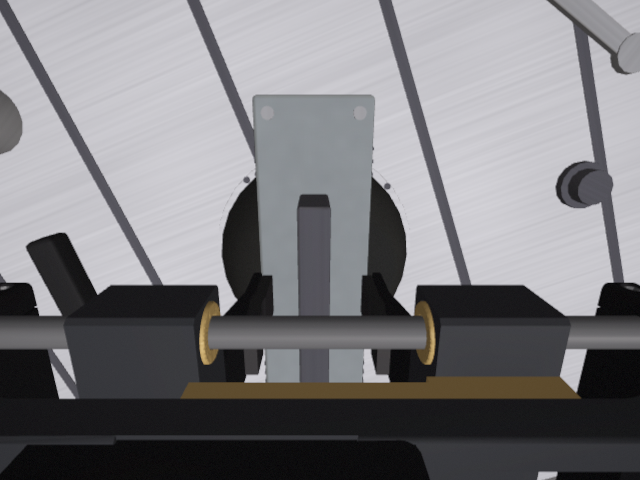

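The head is balanced at 0.68 deg and steady, with both fingers clear (rail at 300–330, pads at about 250 and 385). I'll go straight up.

play_rows:
  targets: "0 0 -1 0 0 0 0;0 0 -2 0 0 0 0;0 0 -3 0 0 0 0;0 0 -3 0 0 0 0;0 0 -3 0 0 0 0;0 0 0 0 0 0 0;0 0 0 0 0 0 0;0 0 0 0 0 0 0;0 0 0 0 0 0 0"

```text
time: 21.82
position: [0.5631, 0.1988, 0.4216]
tool_rot: [0.567, 3.082, 0.007]
ft_force: [-0.3, 0.4, -0.0]
grip_width: 0.497
```

```bash
python3 - <<'E'
from h import *
for i in range(2):
    im=grab('wrist',f'w7{i}');P=cloud(im)
    m=(P[...,2]>.092)&(P[...,2]<.112)&(im['depth']>0)&(np.hypot(P[...,0]-.563,P[...,1]-.2)<.1);q=P[m]
    c=q.mean(0);n=np.linalg.svd(q-c,full_matrices=False)[2][2];n*=np.sign(n[2]);print(len(q),c.round(4),np.degrees(n).round(2))
    m=(P[...,2]>.118)&(P[...,2]<.14)&(im['depth']>0)&(np.hypot(P[...,0]-.563,P[...,1]-.2)<.08);print(cv2.minAreaRect((P[m][:,:2]*1000).astype(np.float32)),np.median(P[m][:,2]))
    sample(5)
grab('side','s7')
im=grab('scene','c7'); a=dict(np.load('pics/scene0.npz'))['pixels']; cv2.imwrite('pics/cmp.png',np.hstack([cv2.resize(a,(400,300)),cv2.resize(im['pixels'],(400,300))]))
E
```

```text
11240 [0.5532 0.2017 0.102 ] [ 0.62 -0.21 57.29]
((562.7824096679688, 198.22425842285156), (13.926776885986328, 90.0503158569336), 69.5067367553711) 0.13189413889289048
 T [ 0.0809 -0.0391 -0.0012] sd [0.0267 0.0285 0.0169]
 F [0.3687 0.2113 0.398 ] sd [0.4686 0.3789 0.4848]
 J [-1.00000e-03 -4.18035e+01 -2.17250e+00 -3.12124e+01 -1.07000e-02
  3.37000e-02 -2.00000e-04] sd [0.0059 0.0689 0.0101 0.035  0.0011 0.0019 0.    ]
11216 [0.553  0.2018 0.102 ] [ 0.63 -0.19 57.29]
((562.5526123046875, 198.0823974609375), (13.881010055541992, 89.60691833496094), 69.28209686279297) 0.13188017596222185
 T [ 0.0922 -0.0255  0.0102] sd [0.0652 0.0191 0.0207]
 F [0.0215 0.0676 0.076 ] sd [0.4593 0.2686 0.1507]
 J [ 1.60000e-03 -4.17809e+01 -2.16630e+00 -3.12474e+01 -9.50000e-03
  2.78000e-02 -2.00000e-04] sd [0.0009 0.0124 0.0011 0.0111 0.0001 0.0005 0.    ]
```

View pics/s7.png

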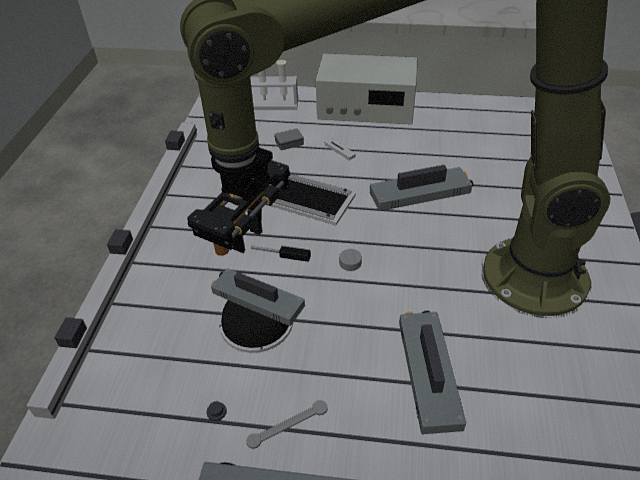

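View pics/w71.png

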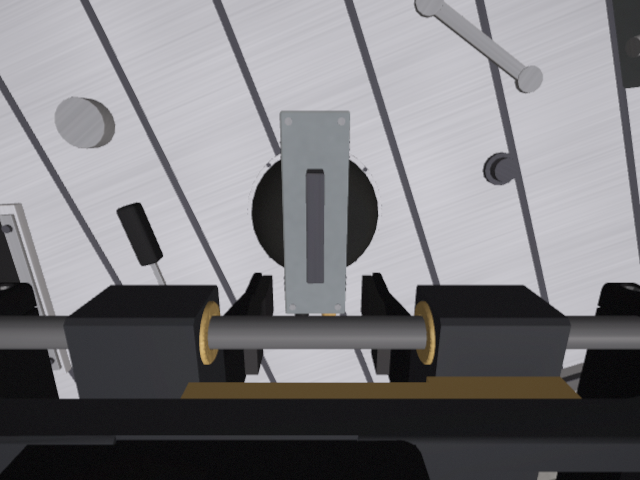

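The wrist view shows the head standing free on the dome (281–349, 111–313): tilt 0.65 deg, the same in both pictures, rail top at z = 0.132 as it must be, and its middle about 15 mm from the dome axis. In the side view the other things are where they were. Handing in.

```bash
python3 -c "
from bench import ctrl
print(ctrl.close_job(), ctrl.get_state()['time'])"
```

```text
the job is handed in; nothing more can be done
the job is handed in; nothing more can be done
```

The tool head is on the dome by itself, tilted about 0.65 deg (limit 3). I handed the job in at about 22 s of the 72 s. No verdict is reported.

- **What I did:** I took the head by its rail and lifted it clear of the fixture plate. I felt for the balance point by wrist torque, lowered it with that point over the dome until contact, opened the gripper and went straight up.
- **Balance point:** The head weighs about 6 N, and the balance point came out about 14.5 mm to +x of its middle. Two earlier readings gave 10 and 3 mm. I discarded both because the tool was not level (by 0.4 and 1.6 deg). The level reading was borne out by the final tilt.
- **Last checks:**
  - Two pictures a moment apart gave the same tilt.
  - The rail's top is at z = 0.132, as it must be.
  - The head's middle is about 15 mm from the dome's axis.
  - The contact forces when lowering were a few newtons at most.
  - The arm is well clear of everything.
- **Bystanders:** They look unmoved in the side view. I judged this by eye and did not measure each one.

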